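# Add a macaron box to the pile and press it

### The job

Take the pink macaron box from the sloping rack and add it to the pile standing in the steel lift, lying flat on its base, centred and square with the pile: nobody knows how high the pile stands, so lower the box gently until it rests on the pile before you let go. Then set the steel hand press, just as gently and again letting go only once it rests, lengthwise on the middle of the pink box to keep its glued lid shut. Leave the mint-green box and everything else where it is.

Things in the scene. Friction and masses are not known exactly. Their poses are not given: they have to be found in the camera images.
- pink_center (a point): Centre (half-way up) of the pink macaron box to move: closed rigid carton 150 x 56 x 50 mm (x, y, z) with a white band round its middle, 0.13-0.25 kg. x along its length, z from base to lid. At first it lies on its base in either lane of the rack, sloping 30 degrees with its length down the slope. The other box is 60 mm away on one side, a 14 mm high side rail 29 mm away on the other.
- mint_center (a point): The mint-green macaron box in the rack's other lane, same shape, size and axes as the pink one; this point is its centre. To be left where it is.
- lift_mouth (a point): Rim centre of the carton lift: fixed upright steel well 172 x 84 mm (x, y), 78 mm high, on a 200 x 110 mm foot; this point is 78 mm above the table. x: the length of the boxes in it (both ends alike), z up. A pile of like boxes (cream, lilac), centred on this z axis, rises out of it; its flat top is 7 to 57 mm above the rim and gives about 1 mm per 4 N, 10 mm at most.
- press_grip (a point): Centre of the grip of the steel hand press (0.4-0.65 kg): a dark plate 130 x 50 x 8 mm (x, y, z) with a dark wooden grip bar above it, 106 mm long (x), 16 wide (y), 14 high. This point is 45 mm above the plate's underside; a free gap of 30 mm lies between plate and bar. x along its length, z up. At first it stands on the table between rack and lift, nearer the robot.
- press_base (a point): The centre of the underside of the hand press, 45 mm below the grip's centre; same axes.
- rack: Fixed two-lane rack, 250 mm wide (y), 150 mm deep (x), 110 mm high at its far (+x) edge. Its white board slopes 30 degrees, falling towards its -x side (the robot's), where a low lip, 13 mm above the board, stops the boxes. Origin on the table under its centre.
- bowl: Steel mixing bowl, 170 mm across, 75 mm high, loose; origin under its centre. A bystander.
- jar: Amber glass jar, 64 mm across, 100 mm high, loose; origin under its centre. A bystander.
- cup: White ceramic cup, 70 mm across, 80 mm high, loose; origin under its centre. A bystander.
- spatula: Spatula lying on the table at the left, handle towards the table middle, loose; origin under it. A bystander.
Not all that is in view belongs to the job. There is more than one size of the part that bears pink_center; the job needs the larger. What is shaped like the part that bears press_grip but purple is not meant.

How it is judged:
By the outcome, as a careful person would: the job done as asked, in the order asked, and still so for the second after the job is handed in, with the robot touching nothing.
It also fails if it takes over 64 s, if anything falls off the work surface, if the arm or the gripper's body presses on something with over 40 N, if the wrist force passes 120 N, or if a joint passes its speed limit or range.

### The arm

A 6-joint arm with a two-finger parallel gripper is mounted at the origin on the work surface. World frame = base frame: x ahead of the robot, y to its left, z up, the work surface at z = 0. Lengths are in mm, angles in rad, forces in N, time in s.
With the tool pointing down it reaches from about 350 to 775 mm from the base axis. Payload 7.3 kg.
Tool frame: the origin (TCP) lies on the centre line of the jaws, within the pads' length; the fingertips stand 17 mm ahead of it and the grasp point (between the pads) lies 2 mm behind it; z points along the fingers, y is the line along which they close (so a half turn about z gives the same grasp; the last joint's range is limited). The gripper opens to 92 mm and grips with 3 to 60 N. Pads are 19 mm wide; open, the fingers measure 130 mm over their backs; the gripper's body (75 mm by 190 mm) begins 47 mm behind the grasp point.
Start: joints at [1.192, 0.342, 1.524, -0, 1.275, -0.146], TCP at [121.102, 510.86, 243.741] pointing down, gripper open.
Joint ranges: [-2.53, 2.53], [-0.77, 2.02], [0.04, 2.7], [-1, 4.14], [0.28, 2.66], [-3.11, 3.11]. Speed limits (rad/s): [2.57, 2.57, 3.14, 3.14, 3.14, 3.14].

### API

Orientations are given as [roll, pitch, yaw] about the fixed x, y, z axes, in that order (R = Rz(yaw) Ry(pitch) Rx(roll)).
In Python, from plant import bot gives the robot as it stands. The module is installed in compiled form; this text tells all that it offers.
- The arm moves only by the shell command python3 -m pendant 'ROWS'. ROWS is JSON, a list of rows, each a list of 3 entries, a list of its own where there are three numbers: the shift along the world's x, y, z as a fraction of full scale, then the turn, a rotation vector about the world's x, y, z as a fraction of full scale, then the opening, from -1 (shut) to 1 (fully open), so that 0 is half open. In form: [[[tx, ty, tz], [rx, ry, rz], claw], ...]. A call has exactly 10 rows; each row shifts and turns the commanded pose from where the row before left it; what a row does not reach is not made up. Full scale, the value 1, is 30 mm for a shift and 0.12 rad for a turn. A row lasts 1/12 s, in which the tool goes at most 41.7 mm and 7.16 degrees, less where a joint would pass 70% of its speed; a pose out of reach is approached as far as the arm can. A call with a number of a shift or a turn outside -1 to 1 is refused whole. A call with a gripper value outside its range is refused whole. The fingers move at their own pace and stop on an object; the grip force is fixed at half the most. Time passes only in rows, so rows that do not move let the fingers close, or fill a call up. It gives the time, the measured TCP pose, the force, the opening and the grip force at its end, in the units of the state.
- bot.get_obs(): the state, without advancing time (a new reading comes with each control period).
- bot.capture(name): name is "scene" or "top" or "wrist"; returns the picture (384x512x3 uint8, blue, green, red); there is no depth.
- bot.camera_params(name): a dict with "fovy" (degrees; the focal length in pixels is half the picture's height over the tangent of half this angle, whatever the lens; pixels are square), "cx", "cy" (the principal point, pixels), "distortion" ([k1, k2, p1, p2, k3] as OpenCV has them; the pictures are not rectified), "camera_from_world" (4x4, takes a point from world to camera coordinates). Camera axes: x right, y down, z forward; pixel columns grow to the right and rows downward; lengths in mm; the calibration is good to about 2 mm. A picture is of the moment at which its call begins: read the wrist's pose just before it. camera_params takes no time and is no camera call; for the wrist camera it gives the pose at the moment of the call.
- bot.close_job(): hands the job in; it is judged then, once.
The state is a dict: "time": time; "joint_positions": joint angles; "dq": joint speeds; "tau": joint torques, N m; "tool_pos": TCP position; "tcp_rot": TCP orientation; "contact_force": force on the tool from outside, world axes, zero at the start; "moment": the same for the moment, N m; "grip_width": finger opening in mm; "finger_force": force on a finger pad.
Only numpy, scipy, OpenCV 4.12 (cv2) and the standard library are available. Lean on these libraries where they do the work, as an engineer would, in place of code of your own. Each camera call takes 0.05 s, during which the arm holds its last target. There are 200 camera calls.

## Working session

There is one attempt and no reset: what is moved stays moved. The work goes in short steps, Python scripts to look and compute and a shell command to move; the robot and the scene stay as the last step left them, time stands still between calls to the robot, and variables do not carry over. Pictures are saved under pics/ and viewed, at most 13 in all, crops included, and the job is handed in when it is done.

```bash
mkdir -p pics
python3 - <<'E'
from plant import bot
import cv2
o=bot.get_obs();print(o)
for n in("scene","top"):
    im=bot.capture(n);cv2.imwrite(f"pics/{n}0.png",im)
    p=bot.camera_params(n);print(n,p)
E
```

```text
{'time': 0.0, 'joint_positions': array([ 1.19202789e+00,  3.42742454e-01,  1.52501746e+00,  1.50985960e-06,
        1.27540448e+00, -1.45992400e-01]), 'dq': array([-1.06634637e-03, -2.58711971e-04,  1.32587870e-03, -8.49727794e-05,
       -2.48606765e-04,  7.14920268e-04]), 'tau': array([ 2.37652013e-03, -4.31236947e+01, -2.44220996e+01,  7.18819303e-02,
        5.60354919e-02, -1.42009303e-04]), 'tool_pos': array([120.93764146, 510.48705675, 243.03455114]), 'tcp_rot': array([-3.14003784e+00, -2.30077234e-04,  2.90881600e+00]), 'contact_force': array([-0.28262857, -0.48020992,  0.50215015]), 'moment': array([0.02678758, 0.04687165, 0.05760693]), 'finger_force': 0.0, 'grip_width': 91.3028394286887}
scene {'fovy': 56.57409974380044, 'cx': 253.89121312322126, 'cy': 195.19693235328566, 'distortion': array([-0.06324915,  0.        ,  0.        ,  0.        ,  0.        ]), 'camera_from_world': array([[ 6.21599404e-01,  7.83333565e-01,  1.64516908e-03,
        -3.12341277e+02],
       [ 5.55221717e-01, -4.39102130e-01, -7.06341394e-01,
        -2.13046177e+02],
       [-5.52578525e-01,  4.39974823e-01, -7.07869429e-01,
         1.67645748e+03],
       [ 0.00000000e+00,  0.00000000e+00,  0.00000000e+00,
         1.00000000e+00]])}
top {'fovy': 53.91414674791509, 'cx': 255.98162339806544, 'cy': 191.63229509325515, 'distortion': array([-0.11299727,  0.        ,  0.        ,  0.        ,  0.        ]), 'camera_from_world': array([[ 7.51055996e-03, -9.99926439e-01, -9.52410651e-03,
         3.56562284e+01],
       [-9.86171723e-01, -5.82970898e-03, -1.65624116e-01,
         5.04151179e+02],
       [ 1.65556409e-01,  1.06363344e-02, -9.86142963e-01,
         1.33209443e+03],
       [ 0.00000000e+00,  0.00000000e+00,  0.00000000e+00,
         1.00000000e+00]])}
```

View pics/scene0.png

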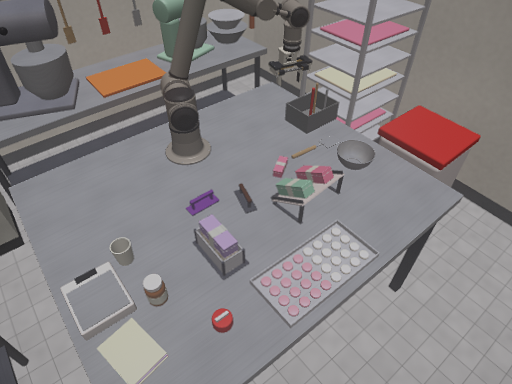

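View pics/top0.png

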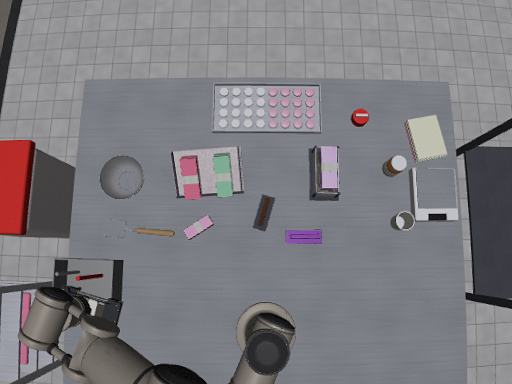

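```bash
cat > h.py <<'E'
from plant import bot
import cv2, numpy as np
def cam(n):
    p=bot.camera_params(n);f=192/np.tan(np.radians(p["fovy"]/2))
    return np.array([[f,0,p["cx"]],[0,f,p["cy"]],[0,0,1]]),p["distortion"],p["camera_from_world"]
def ray(c,uv):
    K,D,T=c
    q=cv2.undistortPoints(np.array(uv,float).reshape(-1,1,2),K,D)[:,0]
    d=np.c_[q,np.ones(len(q))]@T[:3,:3]
    return -T[:3,:3].T@T[:3,3], d/np.linalg.norm(d,axis=1)[:,None]
def plane(c,uv,p0,n=(0,0,1)):
    o,d=ray(c,uv);n=np.array(n,float)
    return o+d*(((np.array(p0,float)-o)@n)/(d@n))[:,None]
def z(c,uv,h): return plane(c,uv,(0,0,h))
def tri(c1,u1,c2,u2):
    o1,d1=ray(c1,[u1]);o2,d2=ray(c2,[u2]);A=np.c_[d1[0],-d2[0]]
    s=np.linalg.lstsq(A,o2-o1,rcond=None)[0];a=o1+s[0]*d1[0];b=o2+s[1]*d2[0]
    return (a+b)/2,np.linalg.norm(a-b)
def proj(c,P):
    K,D,T=c
    return cv2.projectPoints(np.array(P,float).reshape(-1,3),cv2.Rodrigues(T[:3,:3])[0],T[:3,3],K,D)[0][:,0]
def mask(im,lo,hi):
    m=cv2.inRange(cv2.cvtColor(im,cv2.COLOR_BGR2HSV),lo,hi)
    return cv2.morphologyEx(m,cv2.MORPH_OPEN,np.ones((2,2),np.uint8))
def blobs(m,amin=60):
    cs=cv2.findContours(m,cv2.RETR_EXTERNAL,cv2.CHAIN_APPROX_NONE)[0]
    return sorted([c for c in cs if cv2.contourArea(c)>amin],key=cv2.contourArea,reverse=True)
E
python3 - <<'E'
from h import *
for n,(x0,y0,x1,y1) in {"scene":(170,120,370,280),"top":(160,130,360,250)}.items():
    im=cv2.imread(f"pics/{n}0.png");cv2.imwrite(f"pics/c_{n}.png",cv2.resize(im[y0:y1,x0:x1],None,fx=3.7,fy=3.7,interpolation=cv2.INTER_CUBIC))
c=cam("top");im=cv2.imread("pics/top0.png")
for k,lo,hi in(("pink",(160,90,60),(179,255,255)),("mint",(50,60,60),(90,255,255)),("lilac",(125,30,120),(155,110,255)),("dark",(0,0,0),(179,255,60))):
    for b in blobs(mask(im,lo,hi)):
        r=cv2.minAreaRect(b)
        if not(150<r[0][0]<360 and 130<r[0][1]<250):continue
        print(k,[np.round(x,1) for x in r],np.round(z(c,[r[0]],{"lilac":110,"dark":30}.get(k,110)),0))
E
```

```text
pink [array([189.4, 166.4]), array([19.2, 16. ]), np.float64(82.9)] [[581. 273. 110.]]
pink [array([192.9, 192.1]), array([15.1, 15.8]), np.float64(84.8)] [[490. 257. 110.]]
mint [array([222.5, 165. ]), array([16., 15.]), np.float64(90.0)] [[587. 156. 110.]]
mint [array([225.5, 189.5]), array([15., 15.]), np.float64(90.0)] [[499. 144. 110.]]
lilac [array([329.5, 155. ]), array([16., 15.]), np.float64(90.0)] [[ 625. -220.  110.]]
lilac [array([330., 180.]), array([16., 16.]), np.float64(90.0)] [[ 535. -219.  110.]]
```

View pics/c_scene.png

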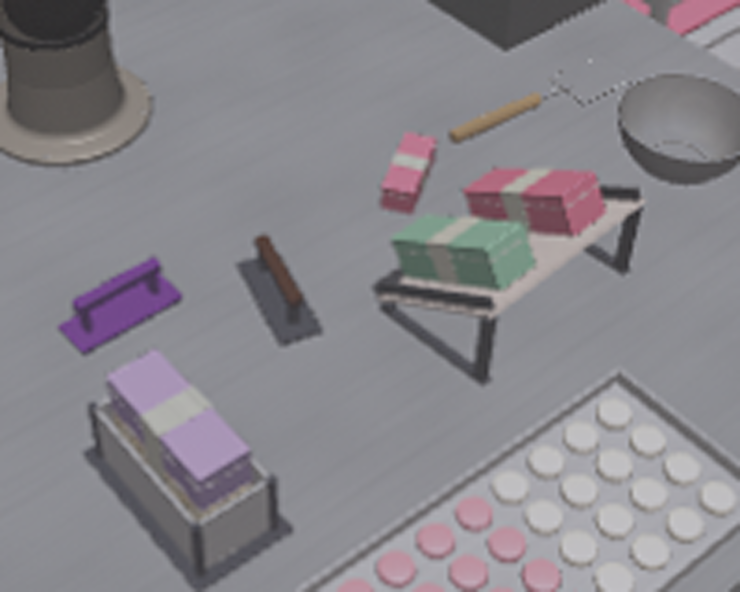

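View pics/c_top.png

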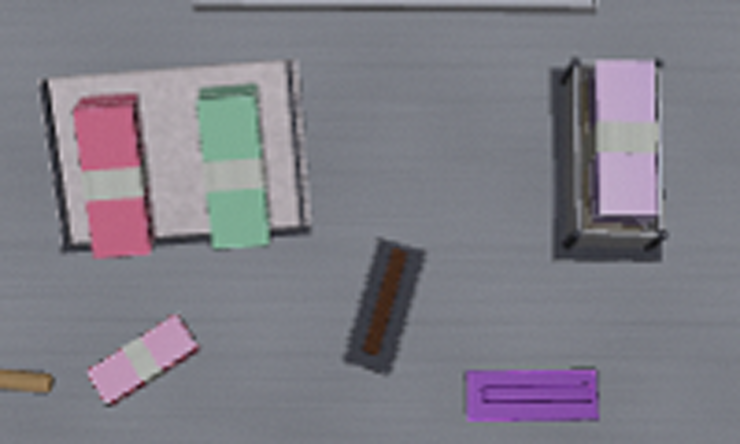

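Run:
```python
from h import *
ct,cs=cam("top"),cam("scene")
U=lambda p,o:[o[0]+(p[0]+.5)/3.7-.5,o[1]+(p[1]+.5)/3.7-.5]
def go(n,ts,ss):
    P=[]
    for t,s in zip(ts,ss):
        a,e=tri(ct,U(t,(160,130)),cs,U(s,(170,120)));P.append(a);print(n,a.round(0),round(e,1))
    P=np.array(P);print(P.mean(0).round(1));d=P[0]+P[1]-P[2]-P[3];print("len",np.linalg.norm(d)/2,"yaw",np.degrees(np.arctan2(d[1],d[0])),"pitch",np.degrees(np.arctan2(d[2],np.hypot(*d[:2]))))
go("lil",[(597,60),(656,60),(659,214),(599,214)],[(249,450),(200,478),(108,377),(153,351)])
go("pink",[(75,108),(137,103),(152,252),(94,257)],[(602,174),(567,204),(467,190),(485,170)])
go("mint",[(199,97),(258,95),(269,244),(213,247)],[(531,227),(494,253),(393,241),(418,215)])
go("rackboardfar",[(298,62),(308,231)],[(490,318),(377,298)]) if 0 else None
# press plate corners, top cam z=8
print(z(ct,[U(p,(160,130)) for p in [(378,238),(425,250),(388,375),(345,362)]],8).round(0))
print(z(cs,[U(p,(170,120)) for p in [(320,329),(283,343),(236,263),(270,250)]],8).round(0))
print("bar",z(ct,[U(p,(160,130)) for p in [(398,251),(372,351)]],52).round(0))
print("bar",z(cs,[U(p,(170,120)) for p in [(293,300),(262,240)]],52).round(0))
```

```text
lil [ 655. -190.  121.] 1.6
lil [ 655. -243.  126.] 2.0
lil [ 507. -243.  122.] 1.7
lil [ 506. -189.  119.] 4.0
[ 580.6 -216.2  122.1]
len 148.22166899008886 yaw -0.23169990017025408 pitch 1.1031033322713206
pink [603. 304. 139.] 6.1
pink [609. 247. 133.] 5.3
pink [478. 238.  67.] 4.0
pink [467. 288.  65.] 13.3
[539.4 269.2 101. ]
len 151.47289329925383 yaw 5.436945895525886 pitch 27.53498579154229
mint [614. 188. 138.] 6.0
mint [617. 134. 136.] 6.9
mint [486. 124.  62.] 0.9
mint [479. 173.  68.] 9.8
[548.9 154.7 101.1]
len 152.00978663039123 yaw 5.331127814701213 pitch 28.356102758492774
[[501.  18.   8.]
 [489. -30.   8.]
 [363.   7.   8.]
 [376.  50.   8.]]
[[499.  14.   8.]
 [491. -29.   8.]
 [363.   3.   8.]
 [370.  45.   8.]]
bar [[481.  -2.  52.]
 [384.  23.  52.]]
bar [[481.  -8.  52.]
 [389.  21.  52.]]
```

```bash
python3 -m pendant '[[[0.85,-0.6,0],[0,0,0.27],0.57],[[0.85,-0.6,0],[0,0,0.27],0.57],[[0.85,-0.6,0],[0,0,0.27],0.57],[[0.85,-0.6,0],[0,0,0.27],0.57],[[0.85,-0.6,0],[0,0,0.27],0.57],[[0.85,-0.6,0],[0,0,0.27],0.57],[[0.85,-0.6,0],[0,0,0.27],0.57],[[0.85,-0.6,0],[0,0,0.27],0.57],[[0.85,-0.6,0],[0,0,0.27],0.57],[[0.85,-0.6,0],[0,0,0.27],0.57]]'
python3 -m pendant '[[[0.5,-0.33,0],[0.082,-0.87,0],0.57],[[0.5,-0.33,0],[0.082,-0.87,0],0.57],[[0.5,-0.33,0],[0.082,-0.87,0],0.57],[[0.5,-0.33,0],[0.082,-0.87,0],0.57],[[0.5,-0.33,0],[0.082,-0.87,0],0.57],[[0.5,-0.33,0],[0,0,0],0.57],[[0.3,-0.1,0],[0,0,0],0.57],[[0,0,0],[0,0,0],0.57],[[0,0,0],[0,0,0],0.57],[[0,0,0],[0,0,0],0.57]]'
python3 - <<'E'
from h import *
o=bot.get_obs();c=cam("wrist");im=bot.capture("wrist");cv2.imwrite("pics/w1.png",im)
import pickle;pickle.dump(c,open("w1.pkl","wb"))
print(o["tool_pos"],o["tcp_rot"],o["grip_width"],c[2],c[0])
E
```

```text
time: 0.93
tool_pos: [377.0, 329.7, 243.5]
tcp_rot: [-3.141, -0.001, -3.049]
contact_force: [0.2, 0.2, -0.2]
grip_width: 72.2
finger_force: 0.0
time: 1.77
tool_pos: [474.7, 268.5, 243.5]
tcp_rot: [3.14, 0.524, -3.051]
contact_force: [-0.3, -0.8, 0.2]
grip_width: 71.8
finger_force: 0.0
[474.6927687  268.52222031 243.4633092 ] [ 3.1400229   0.52357136 -3.05098435] 71.78269841423948 [[-9.04642163e-02  9.95898451e-01  1.58154838e-03 -2.24536054e+02]
 [ 7.01193184e-01  6.25662619e-02  7.10220798e-01 -4.92082587e+02]
 [ 7.07208841e-01  6.53585388e-02 -7.03977213e-01 -2.76549083e+01]
 [ 0.00000000e+00  0.00000000e+00  0.00000000e+00  1.00000000e+00]] [[267.87390718   0.         250.4846011 ]
 [  0.         267.87390718 191.29040083]
 [  0.           0.           1.        ]]
```

View pics/w1.png

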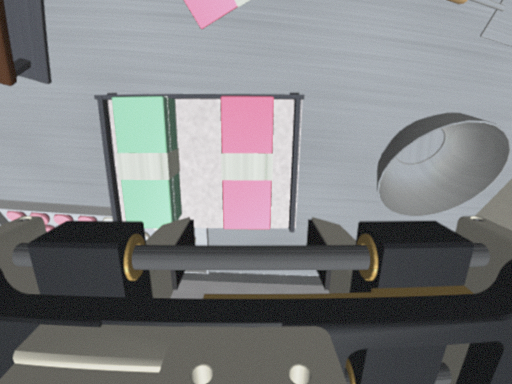

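Run:
```python
from h import *
import pickle
c=pickle.load(open("w1.pkl","rb"));im=cv2.imread("pics/w1.png")
for name,lo,hi in(("pink",(160,90,60),(179,255,255)),("mint",(50,60,60),(90,255,255))):
    bs=[b for b in blobs(mask(im,lo,hi),500) if 80<b[:,0,1].mean()<240]
    if name=="mint": pass
    p=np.vstack(bs)[:,0];q=p
    r=cv2.minAreaRect(q);B=cv2.boxPoints(r);print(name,r)
    y=np.radians(5.4);n=np.array([-.5*np.cos(y),-.5*np.sin(y),.866])
    for off in(0,-5,5):
        W=plane(c,B,np.array([540,268,101])+off*n,n)
        s=[np.linalg.norm(W[i]-W[i-1]) for i in range(4)]
        e=max(((W[i]-W[i-1]) for i in range(4)),key=np.linalg.norm);e=e*np.sign(e[0])
        print(off,W.mean(0).round(1),np.round(s,1),"yaw",np.degrees(np.arctan2(e[1],e[0])))
```

```text
Traceback (most recent call last):
ValueError: need at least one array to concatenate
```

Run:
```python
from h import *
import pickle
c=pickle.load(open("w1.pkl","rb"));im=cv2.imread("pics/w1.png")
H=cv2.cvtColor(im,cv2.COLOR_BGR2HSV);print(H[120,245],H[210,245],H[210,140])
for name,lo,hi in(("pink",(160,70,60),(179,255,255)),("mint",(50,40,60),(95,255,255))):
    bs=[b for b in blobs(mask(im,lo,hi),300) if 80<b[:,0,1].mean()<240 and b[:,0,0].mean()>100]
    print(name,len(bs))
    if not bs: continue
    r=cv2.minAreaRect(np.vstack(bs)[:,0]);B=cv2.boxPoints(r);print(r)
    y=np.radians(5.4);n=np.array([-.5*np.cos(y),-.5*np.sin(y),.866])
    for off in(0,-5,5):
        W=plane(c,B,np.array([540,268,101])+off*n,n)
        s=[np.linalg.norm(W[i]-W[i-1]) for i in range(4)]
        e=max(((W[i]-W[i-1]) for i in range(4)),key=np.linalg.norm);e=e*np.sign(e[0])
        print(off,W.mean(0).round(1),np.round(s,1),"yaw",np.degrees(np.arctan2(e[1],e[0])))
```

```text
[167  88 231] [164  67 231] [ 76  55 226]
pink 2
((248.0, 161.5), (129.0, 52.0), 90.0)
0 [536.  271.2  98.9] [146.1  54.9 146.   62. ] yaw 3.374759196158121
-5 [539.2 271.4  95. ] [148.5  55.8 148.5  63. ] yaw 3.374759196158123
5 [532.8 270.9 102.8] [143.6  53.9 143.5  60.9] yaw 3.374759196158134
mint 2
((144.88934326171875, 161.7827911376953), (134.62664794921875, 54.140377044677734), 84.80557250976562)
0 [546.9 154.8  98.8] [155.   59.2 152.   67.3] yaw 2.9375026391109826
-5 [550.3 153.1  94.9] [157.6  60.2 154.6  68.4] yaw 2.937502639110976
5 [543.5 156.5 102.7] [152.4  58.2 149.4  66.2] yaw 2.9375026391109738
```

Run:
```python
from h import *
import pickle
c=pickle.load(open("w1.pkl","rb"));im=cv2.imread("pics/w1.png")
m=mask(im,(160,50,60),(179,255,255));m[:85]=0;m[240:]=0;m[:,:190]=0;m[:,300:]=0
R=np.array([(v,np.where(m[v])[0].min(),np.where(m[v])[0].max()+1) for v in range(85,240) if m[v].sum()>30*255])
print(R[[0,5,50,-10,-3,-1]])
r=R[(R[:,2]-R[:,1])>40]
L=np.polyfit(r[:,0],r[:,1],1);Q=np.polyfit(r[:,0],r[:,2],1);v0,v1=r[0,0]-.5,r[-1,0]+.5
B=[(np.polyval(L,v0)-.5,v0),(np.polyval(Q,v0)-.5,v0),(np.polyval(Q,v1)-.5,v1),(np.polyval(L,v1)-.5,v1)];print(np.round(B,1))
y=np.radians(5);n=np.array([-.5*np.cos(y),-.5*np.sin(y),.866])
for off in(0,-5,-8):
    W=plane(c,B,np.array([540,268,101])+off*n,n)
    e=W[2]+W[3]-W[0]-W[1];f=W[1]+W[2]-W[0]-W[3]
    print(off,W.mean(0).round(1),[round(np.linalg.norm(W[i]-W[i-1]),1) for i in range(4)],np.degrees(np.arctan2(e[1],e[0])),np.degrees(np.arctan2(f[1],f[0])))
```

```text
[[ 97 222 275]
 [102 222 275]
 [147 223 274]
 [220 224 272]
 [227 224 271]
 [229 225 271]]
[[221.   96.5]
 [274.6  96.5]
 [271.  229.5]
 [223.8 229.5]]
0 [537.8 270.9  99.9] [np.float64(151.0), np.float64(56.5), np.float64(151.0), np.float64(56.4)] 4.749848082773953 95.0717955493926
-5 [541.  271.2  96. ] [np.float64(153.5), np.float64(57.5), np.float64(153.6), np.float64(57.3)] 4.749848082773982 95.07179554939255
-8 [543.  271.3  93.6] [np.float64(155.1), np.float64(58.1), np.float64(155.1), np.float64(57.9)] 4.74984808277397 95.07179554939235
```

```bash
python3 -m pendant '[[[-0.5,-0.13,-0.3],[0,0,0],0.57],[[0.36,0.033,-0.624],[0,0,0],0.57],[[0.36,0.033,-0.624],[0,0,0],0.57],[[0.36,0.033,-0.624],[0,0,0],0.57],[[0.36,0.033,-0.624],[0,0,0],0.57],[[0.36,0.033,-0.624],[0,0,0],0.57],[[0.36,0.033,-0.624],[0,0,0],0.57],[[0,0,0],[0,0,0],0.57],[[0,0,0],[0,0,0],0.57],[[0,0,0],[0,0,0],0.57]]'
python3 - <<'E'
from h import *
im=bot.capture("wrist");cv2.imwrite("pics/w2.png",im)
E
```

```text
time: 2.65
tool_pos: [524.6, 270.9, 123.1]
tcp_rot: [3.14, 0.525, -3.05]
contact_force: [-0.1, -0.4, -0.2]
grip_width: 71.8
finger_force: 0.0
```

View pics/w2.png

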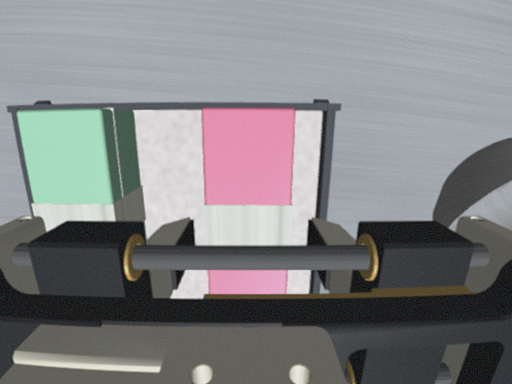

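Pink box (203–293 px) sits centred between the fingers (193–308 px). Going down and closing.

```bash
python3 -m pendant '[[[0.36,0.033,-0.624],[0,0,0],0.57],[[0.36,0.033,-0.624],[0,0,0],0.57],[[0,0,0],[0,0,0],0.57],[[0,0,0],[0,0,0],-1],[[0,0,0],[0,0,0],-1],[[0,0,0],[0,0,0],-1],[[0,0,0],[0,0,0],-1],[[0,0,0],[0,0,0],-1],[[0,0,0],[0,0,0],-1],[[0,0,0],[0,0,0],-1]]'
```

```text
time: 3.53
tool_pos: [547.3, 274.2, 88.7]
tcp_rot: [-3.14, 0.523, -3.051]
contact_force: [-4.3, -2.0, 7.2]
grip_width: 56.0
finger_force: 30.0
```

```bash
python3 -m pendant '[[[-0.17,-0.015,0.29],[0,0,0],-1],[[-0.33,-0.03,0.58],[0,0,0],-1],[[-0.33,-0.03,0.58],[0,0,0],-1],[[-0.33,-0.03,0.58],[0,0,0],-1],[[-0.17,0,0.8],[0,0,0],-1],[[0,0,0.8],[0,0,0],-1],[[0,0,0.8],[0,0,0],-1],[[0,0,0.8],[0,0,0],-1],[[0.2,-0.4,0.4],[-0.06,0.725,0],-1],[[0.2,-0.6,0],[-0.06,0.725,0],-1]]'
python3 -m pendant '[[[0.2,-0.8,0],[-0.06,0.725,0],-1],[[0.2,-0.8,0],[-0.06,0.725,0],-1],[[0.2,-0.8,0],[-0.06,0.725,0],-1],[[0.2,-0.8,0],[-0.06,0.725,0],-1],[[0.2,-0.8,0],[0,0,-0.18],-1],[[0.2,-0.8,0],[0,0,-0.18],-1],[[0.2,-0.8,0],[0,0,-0.18],-1],[[0.2,-0.8,0],[0,0,-0.18],-1],[[0.2,-0.8,0],[0,0,0],-1],[[0.2,-0.8,0],[0,0,0],-1]]'
```

```text
time: 4.37
tool_pos: [518.7, 242.9, 260.3]
tcp_rot: [3.138, 0.349, -3.048]
contact_force: [2.1, -0.4, -1.6]
grip_width: 56.0
finger_force: 30.0
time: 5.2
tool_pos: [579.1, -0.1, 256.1]
tcp_rot: [3.139, -0.003, -3.138]
contact_force: [0.7, 1.2, -1.6]
grip_width: 56.2
finger_force: 30.0
```

Run:
```python
from h import *
import pickle
c=cam("wrist");im=bot.capture("wrist");cv2.imwrite("pics/w3.png",im);pickle.dump(c,open("w3.pkl","wb"))
print("cam",ray(c,[[0,0]])[0].round(0))
for z0 in(110,122):print(proj(c,[[656,-190,z0],[656,-244,z0],[506,-244,z0],[506,-190,z0]]).round(0).tolist())
t=bot.capture("top");cv2.imwrite("pics/t3.png",t)
```

```text
cam [510.  -1. 397.]
[[93.0, 246.0], [51.0, 245.0], [26.0, 119.0], [72.0, 118.0]]
[[87.0, 251.0], [44.0, 250.0], [17.0, 119.0], [65.0, 118.0]]
```

View pics/w3.png

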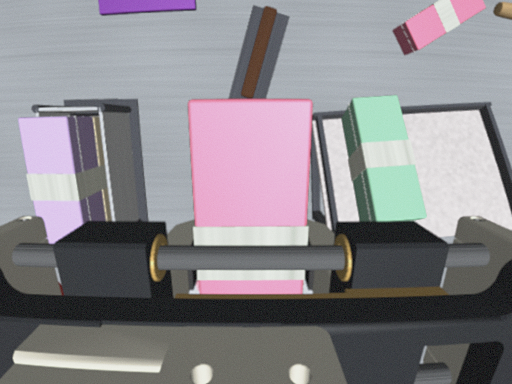

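Run:
```python
from h import *
import pickle
c=pickle.load(open("w3.pkl","rb"));im=cv2.imread("pics/w3.png")
print(bot.get_obs()["tool_pos"])
m=mask(im,(160,60,60),(179,255,255));R=[(v,np.where(m[v,150:330])[0].min()+150,np.where(m[v,150:330])[0].max()+151) for v in range(95,215) if m[v,150:330].sum()>80*255]
R=np.array(R);print(R[[0,3,-1]])
for zt in(275,):
    r=R[3:-2];L=plane(c,np.c_[r[:,1]-.5,r[:,0]],(0,0,zt));Q=plane(c,np.c_[r[:,2]-.5,r[:,0]],(0,0,zt));mid=(L+Q)/2
    print("held near x",z(c,[(250,R[0,0]-.5)],zt)[0,0],"width",np.mean(L[:,1]-Q[:,1]),"mid y",mid[:,1].mean(),"yaw",[np.degrees(np.polyfit(a[:,0],a[:,1],1)[0]) for a in(L,Q)])
h=115
for h in(113,117,121):print(h,z(c,[(21,119),(70.5,116)],h).round(1).tolist())
ct=cam("top");t=cv2.imread("pics/t3.png")
g=mask(t,(125,20,100),(160,120,255));g[:, :300]=0;g[:,350:]=0;g[:130]=0;g[200:]=0
R=np.array([(v,np.where(g[v])[0].min(),np.where(g[v])[0].max()+1) for v in range(140,200) if g[v].sum()>8*255]);print(R[[0,1,5,-3,-1]])
r=R[2:-2]
for h in(113,117,121):
    L=z(ct,np.c_[r[:,1]-.5,r[:,0]],h);Q=z(ct,np.c_[r[:,2]-.5,r[:,0]],h);print(h,"y",L[:,1].mean(),Q[:,1].mean(),"yaw",[np.degrees(np.polyfit(a[:,0],a[:,1],1)[0]) for a in(L,Q)],"x",z(ct,[(325,R[0,0]-.5),(325,R[-1,0]+.5)],h)[:,0])
```

```text
[579.63796601  -2.35872913 255.8833884 ]
[[100 193 311]
 [103 189 313]
 [214 195 308]]Traceback (most recent call last):
  File "<stdin>", line 8, in <module>
  File "h.py", line 12, in plane
    o,d=ray(c,uv);n=np.array(n,float)
        ~~~^^^^^^
  File "h.py", line 8, in ray
    q=cv2.undistortPoints(np.array(uv,float).reshape(-1,1,2),K,D)[:,0]
      ~~~~~~~~~~~~~~~~~~~^^^^^^^^^^^^^^^^^^^^^^^^^^^^^^^^^^^^^^^^
cv2.error: OpenCV(4.12.0) /io/opencv/modules/calib3d/src/undistort.dispatch.cpp:347: error: (-215:Assertion failed) CV_IS_MAT(_src) && CV_IS_MAT(_dst) && (_src->rows == 1 || _src->cols == 1) && (_dst->rows == 1 || _dst->cols == 1) && _src->cols + _src->rows - 1 == _dst->rows + _dst->cols - 1 && (CV_MAT_TYPE(_src->type) == CV_32FC2 || CV_MAT_TYPE(_src->type) == CV_64FC2) && (CV_MAT_TYPE(_dst->type) == CV_32FC2 || CV_MAT_TYPE(_dst->type) == CV_64FC2) in function 'cvUndistortPointsInternal'
```

Run:
```python
from h import *
import pickle
c=pickle.load(open("w3.pkl","rb"));im=cv2.imread("pics/w3.png")
m=mask(im,(155,40,60),(179,255,255));m[:,:160]=0;m[:,325:]=0
R=np.array([(v,np.where(m[v])[0].min(),np.where(m[v])[0].max()+1) for v in range(95,215) if m[v].sum()>80*255]);print(R[[0,3,-1]],len(R))
zt=275;r=R[4:-2];L=plane(c,np.c_[r[:,1]-.5,r[:,0]],(0,0,zt));Q=plane(c,np.c_[r[:,2]-.5,r[:,0]],(0,0,zt))
print("held near x",z(c,[(250,R[0,0]-.5)],zt)[0,0],"width",np.mean(L[:,1]-Q[:,1]),"mid y",((L+Q)/2)[:,1].mean(),"yaw",[np.degrees(np.polyfit(a[:,0],a[:,1],1)[0]) for a in(L,Q)])
for h in(113,117,121):print(h,z(c,[(21,119),(70.5,116)],h).round(1).tolist())
ct=cam("top");t=cv2.imread("pics/t3.png")
g=mask(t,(125,20,100),(160,120,255));g[:, :300]=0;g[:,350:]=0;g[:130]=0;g[200:]=0
R=np.array([(v,np.where(g[v])[0].min(),np.where(g[v])[0].max()+1) for v in range(140,200) if g[v].sum()>8*255]);print(R[[0,1,5,-3,-1]])
r=R[2:-2]
for h in(113,117,121):
    L=z(ct,np.c_[r[:,1]-.5,r[:,0]],h);Q=z(ct,np.c_[r[:,2]-.5,r[:,0]],h);print(h,"y",L[:,1].mean(),Q[:,1].mean(),"yaw",[np.degrees(np.polyfit(a[:,0],a[:,1],1)[0]) for a in(L,Q)],"x",z(ct,[(325,R[0,0]-.5),(325,R[-1,0]+.5)],h)[:,0])
```

```text
[[100 192 311]
 [103 189 314]
 [214 195 309]] 115
held near x 501.0634368589527 width -55.27203210529691 mid y -0.16705154988826323 yaw [np.float64(0.3696698604108961), np.float64(0.2640984046293817)]
113 [[506.0, -247.3, 113.0], [504.4, -189.8, 113.0]]
117 [[506.1, -243.9, 117.0], [504.5, -187.1, 117.0]]
121 [[506.1, -240.4, 121.0], [504.6, -184.5, 121.0]]
[[147 322 338]
 [148 322 338]
 [152 322 338]
 [186 323 339]
 [188 323 339]]
113 y -191.18688971283783 -248.03294592614205 yaw [np.float64(0.23915951133880045), np.float64(-0.24926959346629077)] x [655.19404482 504.42479437]
117 y -190.51545276924978 -247.1844839168962 yaw [np.float64(0.239159511338819), np.float64(-0.2492695934663013)] x [654.01435957 503.71462166]
121 y -189.84401582566173 -246.33602190765032 yaw [np.float64(0.23915951133882346), np.float64(-0.24926959346629662)] x [652.83467431 503.00444895]
```

```bash
python3 -m pendant '[[[0.1,-0.7,0],[0,0,-0.04],-1],[[0,-0.7,0],[0,0,0],-1],[[0,-0.7,0],[0,0,0],-1],[[0,-0.7,0],[0,0,0],-1],[[0,-0.7,0],[0,0,0],-1],[[0,0,0],[0,0,0],-1],[[0,0,0],[0,0,0],-1],[[0,0,0],[0,0,0],-1],[[0,0,0],[0,0,0],-1],[[0,0,0],[0,0,0],-1]]'
python3 - <<'E'
from h import *
c=cam("wrist");im=bot.capture("wrist");cv2.imwrite("pics/w4.png",im)
import pickle;pickle.dump(c,open("w4.pkl","wb"))
g=mask(im,(125,20,100),(158,120,255));g[220:]=0;g[:,190:]=0
for b in blobs(g,200):print(cv2.boundingRect(b),cv2.minAreaRect(b))
for h in (117,120):print(proj(c,[[505,-188,h],[505,-244,h],[555,-244,h],[555,-188,h]]).round(0).tolist())
E
```

```text
time: 6.13
tool_pos: [582.3, -103.0, 256.2]
tcp_rot: [3.139, -0.003, 3.142]
contact_force: [-0.2, 0.1, -1.1]
grip_width: 55.7
finger_force: 30.0
(112, 112, 63, 60) ((143.0, 141.5), (59.0, 62.0), 90.0)
(122, 200, 57, 20) ((150.0, 209.5), (19.0, 56.0), 90.0)
[[166.0, 112.0], [113.0, 113.0], [118.0, 161.0], [170.0, 161.0]]
[[166.0, 112.0], [111.0, 113.0], [117.0, 162.0], [169.0, 161.0]]
```

View pics/w4.png

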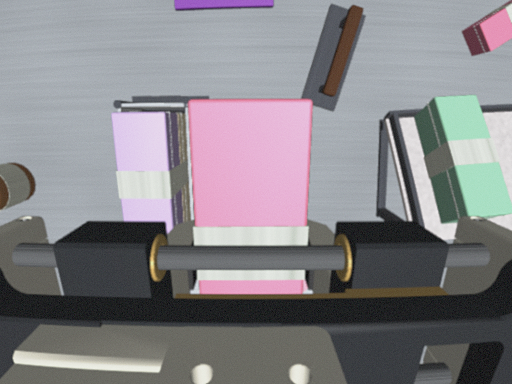

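```bash
python3 -m pendant '[[[0.06,-0.75,0],[0,0,0],-1],[[0,-0.75,0],[0,0,0],-1],[[0,-0.75,0],[0,0,0],-1],[[0,-0.75,0],[0,0,0],-1],[[0,-0.75,0],[0,0,0],-1],[[0,0,-0.7],[0,0,0],-1],[[0,0,-0.7],[0,0,0],-1],[[0,0,-0.7],[0,0,0],-1],[[0,0,-0.6],[0,0,0],-1],[[0,0,0],[0,0,0],-1]]'
python3 -m pendant '[[[0,0,0],[0,0,0],-1],[[0,0,-0.05],[0,0,0],-1],[[0,0,-0.05],[0,0,0],-1],[[0,0,-0.05],[0,0,0],-1],[[0,0,-0.05],[0,0,0],-1],[[0,0,-0.05],[0,0,0],-1],[[0,0,-0.05],[0,0,0],-1],[[0,0,0],[0,0,0],-1],[[0,0,0],[0,0,0],-1],[[0,0,0],[0,0,0],-1]]'
```

```text
time: 7.02
tool_pos: [582.3, -215.2, 170.9]
tcp_rot: [3.136, -0.01, 3.141]
contact_force: [0.1, -0.1, -2.0]
grip_width: 55.7
finger_force: 30.0
time: 7.85
tool_pos: [584.1, -216.7, 166.1]
tcp_rot: [3.139, -0.003, 3.14]
contact_force: [-0.1, -0.3, -2.2]
grip_width: 56.0
finger_force: 30.0
```

```bash
python3 -m pendant '[[[0,0,-0.05],[0,0,0],-1],[[0,0,-0.05],[0,0,0],-1],[[0,0,-0.05],[0,0,0],-1],[[0,0,-0.05],[0,0,0],-1],[[0,0,-0.05],[0,0,0],-1],[[0,0,-0.05],[0,0,0],-1],[[0,0,-0.05],[0,0,0],-1],[[0,0,-0.05],[0,0,0],-1],[[0,0,0],[0,0,0],-1],[[0,0,0],[0,0,0],-1]]'
```

```text
time: 8.68
tool_pos: [584.1, -216.7, 154.1]
tcp_rot: [3.139, -0.003, 3.14]
contact_force: [0.0, -0.3, -0.8]
grip_width: 55.5
finger_force: 30.0
```

```bash
python3 -m pendant '[[[0,0,-0.03],[0,0,0],-1],[[0,0,-0.03],[0,0,0],-1],[[0,0,0],[0,0,0],-1],[[0,0,0],[0,0,0],-1],[[0,0,0],[0,0,0],-1],[[0,0,0],[0,0,0],-1],[[0,0,0],[0,0,0],-1],[[0,0,0],[0,0,0],-1],[[0,0,0],[0,0,0],-1],[[0,0,0],[0,0,0],-1]]'
```

```text
time: 9.52
tool_pos: [584.2, -216.7, 152.4]
tcp_rot: [3.139, -0.003, 3.14]
contact_force: [-0.3, -0.3, 3.6]
grip_width: 55.7
finger_force: 30.0
```

```bash
python3 -m pendant '[[[0,0,0],[0,0,0],0],[[0,0,0],[0,0,0],0.3],[[0,0,0],[0,0,0],0.7],[[0,0,0],[0,0,0],0.7],[[0,0,0],[0,0,0],0.7],[[0,0,0],[0,0,0],0.7],[[0,0,0.3],[0,0,0],0.7],[[0,0,0.7],[0,0,0],0.7],[[0,0,1],[0,0,0],0.7],[[0,0,1],[0,0,0],0.7]]'
python3 -m pendant '[[[-0.3,0.4,0],[0,0,0],0.7],[[-0.6,0.7,0],[0,0,0],0.7],[[-0.8,0.8,0],[0,0,-0.4],0.7],[[-0.8,0.8,0],[0,0,-0.4],0.7],[[-0.8,0.8,0],[0,0,-0.4],0.7],[[-0.8,0.8,0],[0,0,-0.4],0.7],[[-0.8,0.8,0],[0,0,-0.4],0.7],[[0,0,0],[0,0,0],0.7],[[0,0,0],[0,0,0],0.7],[[0,0,0],[0,0,0],0.7]]'
python3 - <<'E'
from h import *
import pickle
c=cam("wrist");im=bot.capture("wrist");cv2.imwrite("pics/w5.png",im);pickle.dump(c,open("w5.pkl","wb"))
cv2.imwrite("pics/t5.png",bot.capture("top"));cv2.imwrite("pics/s5.png",bot.capture("scene"))
E
```

```text
time: 10.35
tool_pos: [583.7, -216.5, 243.3]
tcp_rot: [3.139, -0.004, 3.14]
contact_force: [0.7, 0.1, 0.3]
grip_width: 78.0
finger_force: 0.0
time: 11.18
tool_pos: [437.9, -64.0, 243.2]
tcp_rot: [3.14, -0.0, 2.901]
contact_force: [0.1, 0.6, 0.6]
grip_width: 77.7
finger_force: 0.0
```

View pics/w5.png

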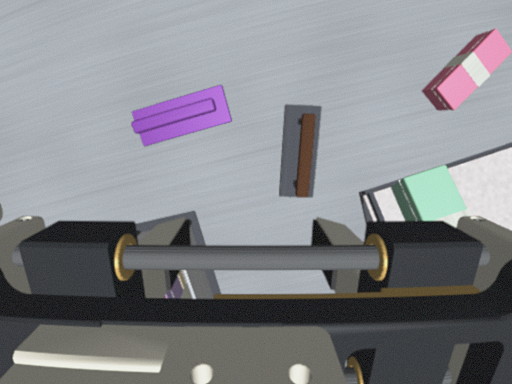

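Run:
```python
from h import *
import pickle
c=pickle.load(open("w5.pkl","rb"));im=cv2.imread("pics/w5.png")
m=cv2.inRange(cv2.cvtColor(im,cv2.COLOR_BGR2HSV),(0,80,20),(20,255,140));m[:,:280]=0;m[:,330:]=0;m[210:]=0
b=blobs(m,100)[0];r=cv2.minAreaRect(b);B=cv2.boxPoints(r);print(r)
W=z(c,B,52);print(W.round(1).tolist(),W.mean(0).round(1))
e=max((W[i]-W[i-1] for i in range(4)),key=np.linalg.norm);print("bar len",np.linalg.norm(e),"yaw",np.degrees(np.arctan2(e[1],e[0])))
print("plate",z(c,[(286,104.5),(321,106),(315,197),(280,196)],8).round(1).tolist())
ct=cam("top");t=cv2.imread("pics/t5.png")
g=mask(t,(160,70,60),(179,255,255));
for b in blobs(g,40):
    x=cv2.boundingRect(b)
    if 290<x[0]<350 and 130<x[1]<210:print("top pink",x,cv2.minAreaRect(b))
g[:, :300]=0;g[:,360:]=0;g[:130]=0;g[205:]=0
v,u=np.where(g);print(v.min(),v.max(),u.min(),u.max())
R=np.array([(k,np.where(g[k])[0].min(),np.where(g[k])[0].max()+1) for k in range(v.min(),v.max()+1) if g[k].sum()>8*255])
r=R[3:-3];L=z(ct,np.c_[r[:,1]-.5,r[:,0]],171);Q=z(ct,np.c_[r[:,2]-.5,r[:,0]],171);print("y",L[:,1].mean(),Q[:,1].mean(),[np.degrees(np.polyfit(a[:,0],a[:,1],1)[0]) for a in(L,Q)],"x",z(ct,[(325,R[0,0]-.5),(325,R[-1,0]+.5)],171)[:,0])
s=cv2.imread("pics/s5.png");cv2.imwrite("pics/s5c.png",np.hstack([cv2.resize(s[190:290,170:270],(400,400)),cv2.resize(t[120:220,270:370],(400,400))]))
```

```text
((304.8448791503906, 154.862060546875), (13.287277221679688, 82.79634094238281), 4.763641834259033)
[[477.3, -14.3, 52.0], [378.2, 14.3, 52.0], [383.2, 29.6, 52.0], [482.9, 2.1, 52.0]] [430.4   7.9  52. ]
bar len 103.41480523877989 yaw -15.40197201689596
plate [[363.4, 4.1, 8.0], [376.3, 49.9, 8.0], [500.8, 18.6, 8.0], [486.9, -31.1, 8.0]]
top pink (322, 143, 19, 18) ((331.0, 151.5), (17.0, 18.0), 90.0)
top pink (325, 169, 17, 20) ((333.0, 178.5), (19.0, 16.0), 90.0)
143 188 322 341
y -194.6534942110244 -246.11331591258033 [np.float64(13.592057806346942), np.float64(0.4927662393529298)] x [652.13854988 500.84811517]
```

View pics/s5c.png

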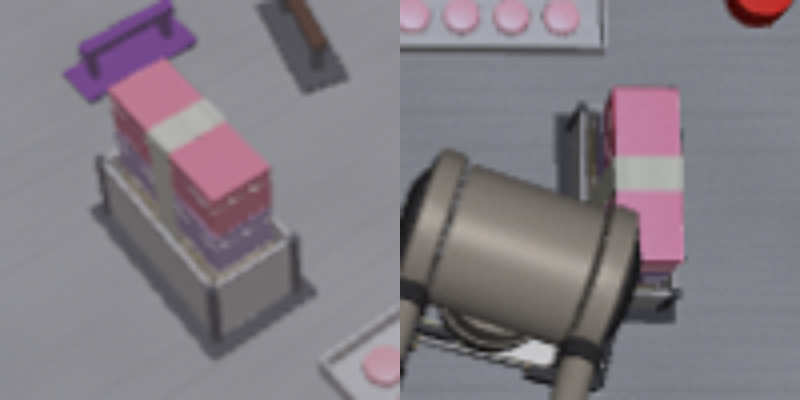

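```bash
python3 -m pendant '[[[-0.05,0.6,-0.2],[0,0,-0.1],0.5],[[-0.05,0.6,-0.5],[0,0,-0.1],0.5],[[-0.05,0.6,-0.5],[0,0,0],0.5],[[-0.05,0.6,-0.5],[0,0,0],0.5],[[0,0,-0.5],[0,0,0],0.5],[[0,0,-0.5],[0,0,0],0.5],[[0,0,-0.5],[0,0,0],0.5],[[0,0,-0.5],[0,0,0],0.5],[[0,0,0],[0,0,0],0.5],[[0,0,0],[0,0,0],0.5]]'
python3 - <<'E'
from h import *
o=bot.get_obs();c=cam("wrist");im=bot.capture("wrist");cv2.imwrite("pics/w6.png",im)
print(o["tool_pos"],o["tcp_rot"])
print(proj(c,[[482,-5,52],[380,22,52],[501,18,8],[489,-30,8],[376,50,8],[363,5,8]]).round(0).tolist())
m=cv2.inRange(cv2.cvtColor(im,cv2.COLOR_BGR2HSV),(0,80,20),(20,255,140));m[215:]=0
b=blobs(m,100)[0];print(cv2.boundingRect(b))
W=z(c,b[:,0],52);r=cv2.minAreaRect(W[:,:2].astype(np.float32));print(r,cv2.boxPoints(r))
E
```

```text
time: 12.17
tool_pos: [431.2, 8.0, 130.7]
tcp_rot: [3.14, -0.005, 2.875]
contact_force: [-0.2, 0.2, 1.1]
grip_width: 69.0
finger_force: 0.0
[431.17465287   7.96351556 130.74128713] [ 3.13952027 -0.00490628  2.87548136]
[[251.0, 258.0], [250.0, 140.0], [276.0, 248.0], [231.0, 248.0], [277.0, 125.0], [229.0, 125.0]]
(243, 141, 19, 74)
((411.0539245605469, 14.766679763793945), (14.7658109664917, 62.85563278198242), 74.30134582519531) [[378.80078     16.162842  ]
 [439.31177     -0.84450006]
 [443.30707     13.370518  ]
 [382.79608     30.37786   ]]
```

```bash
python3 -m pendant '[[[0,0.03,-0.5],[0,0,0],0.5],[[0,0,-0.5],[0,0,0],0.5],[[0,0,-0.5],[0,0,0],0.5],[[0,0,-0.5],[0,0,0],0.5],[[0,0,-0.5],[0,0,0],0.5],[[0,0,-0.35],[0,0,0],0.5],[[0,0,0],[0,0,0],0.5],[[0,0,0],[0,0,0],0.5],[[0,0,0],[0,0,0],0.5],[[0,0,0],[0,0,0],0.5]]'
python3 -m pendant '[[[0,0,0],[0,0,0],0],[[0,0,0],[0,0,0],-0.5],[[0,0,0],[0,0,0],-1],[[0,0,0],[0,0,0],-1],[[0,0,0],[0,0,0],-1],[[0,0,0],[0,0,0],-1],[[0,0,0],[0,0,0],-1],[[0,0,0],[0,0,0],-1],[[0,0,0],[0,0,0],-1],[[0,0,0],[0,0,0],-1]]'
```

```text
time: 13.05
tool_pos: [432.0, 9.0, 46.8]
tcp_rot: [3.139, -0.001, 2.876]
contact_force: [0.5, 0.3, 0.5]
grip_width: 68.8
finger_force: 0.0
time: 13.88
tool_pos: [431.0, 9.2, 45.7]
tcp_rot: [3.139, -0.003, 2.876]
contact_force: [-0.3, -0.7, -0.1]
grip_width: 15.5
finger_force: 30.0
```

```bash
python3 -m pendant '[[[0,0,0.2],[0,0,0],-1],[[0,0,0.5],[0,0,0],-1],[[0,0,0.8],[0,0,0],-1],[[0,0,0.9],[0,0,0],-1],[[0,0,0.9],[0,0,0],-1],[[0,0,0.9],[0,0,0],-1],[[0,0,0.9],[0,0,0],-1],[[0,0,0.9],[0,0,0],-1],[[0,0,0.9],[0,0,0],-1],[[0.1,-0.15,0.7],[0,0,0],-1]]'
python3 -m pendant '[[[0.3,-0.5,0.3],[0,0,0.222],-1],[[0.5,-0.75,0],[0,0,0.222],-1],[[0.5,-0.75,0],[0,0,0.222],-1],[[0.5,-0.75,0],[0,0,0.222],-1],[[0.5,-0.75,0],[0,0,0.222],-1],[[0.5,-0.75,0],[0,0,0.222],-1],[[0.5,-0.75,0],[0,0,0.222],-1],[[0.5,-0.75,0],[0,0,0.222],-1],[[0.5,-0.75,0],[0,0,0.222],-1],[[0.5,-0.75,0],[0,0,0.222],-1]]'
python3 -m pendant '[[[0.2,-0.3,0],[0,0,0],-1],[[0.1,-0.15,0],[0,0,0],-1],[[0,0,0],[0,0,0],-1],[[0,0,0],[0,0,0],-1],[[0,0,0],[0,0,0],-1],[[0,0,0],[0,0,0],-1],[[0,0,0],[0,0,0],-1],[[0,0,0],[0,0,0],-1],[[0,0,0],[0,0,0],-1],[[0,0,0],[0,0,0],-1]]'
python3 - <<'E'
from h import *
o=bot.get_obs();c=cam("wrist");im=bot.capture("wrist");cv2.imwrite("pics/w7.png",im)
print(o["tool_pos"],o["tcp_rot"]);import pickle;pickle.dump(c,open("w7.pkl","wb"))
E
```

```text
time: 14.72
tool_pos: [433.3, 5.3, 275.9]
tcp_rot: [3.139, -0.003, 2.877]
contact_force: [0.4, 0.4, -3.8]
grip_width: 15.4
finger_force: 30.0
time: 15.55
tool_pos: [578.1, -213.6, 282.2]
tcp_rot: [3.138, -0.005, -3.139]
contact_force: [1.5, 0.0, -4.6]
grip_width: 15.5
finger_force: 30.0
time: 16.38
tool_pos: [587.1, -226.1, 282.9]
tcp_rot: [3.139, -0.003, -3.14]
contact_force: [-0.1, 0.3, -5.1]
grip_width: 15.8
finger_force: 30.0
[ 587.06197593 -226.07480847  282.91687708] [ 3.13939988e+00 -2.71926525e-03 -3.14048480e+00]
```

View pics/w7.png

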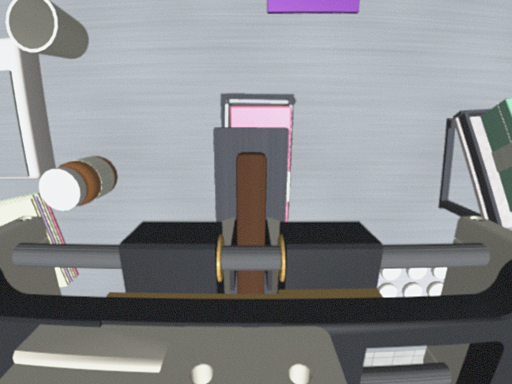

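Run:
```python
from h import *
import pickle
c=pickle.load(open("w7.pkl","rb"))
for h in(170,173):print("pink",z(c,[(230,105.5),(292.5,105.5),(288.5,210)],h).round(1).tolist())
print("plate",z(c,[(215.5,128),(287,128),(215,205),(288,205)],245).round(1).tolist())
print("bar",z(c,[(237,154),(267,154),(236,215),(266,215)],289).round(1).tolist())
```

```text
pink [[505.2, -244.7, 170.0], [505.1, -187.7, 170.0], [605.6, -187.8, 170.0]]
pink [[505.3, -244.5, 173.0], [505.2, -188.2, 173.0], [604.5, -188.3, 173.0]]
plate [[523.0, -249.1, 245.0], [522.9, -202.3, 245.0], [575.8, -251.2, 245.0], [575.9, -199.8, 245.0]]
bar [[534.5, -233.1, 289.0], [534.5, -218.0, 289.0], [567.1, -234.1, 289.0], [567.1, -218.0, 289.0]]
```

```bash
python3 -m pendant '[[[-0.13,0.16,0],[0,0,0],-1],[[-0.13,0.16,0],[0,0,0],-1],[[0,0,-0.3],[0,0,0],-1],[[0,0,-0.5],[0,0,0],-1],[[0,0,-0.5],[0,0,0],-1],[[0,0,-0.3],[0,0,0],-1],[[0,0,0],[0,0,0],-1],[[0,0,0],[0,0,0],-1],[[0,0,0],[0,0,0],-1],[[0,0,0],[0,0,0],-1]]'
python3 -m pendant '[[[0,0,-0.04],[0,0,0],-1],[[0,0,-0.04],[0,0,0],-1],[[0,0,-0.04],[0,0,0],-1],[[0,0,-0.04],[0,0,0],-1],[[0,0,-0.04],[0,0,0],-1],[[0,0,-0.04],[0,0,0],-1],[[0,0,-0.04],[0,0,0],-1],[[0,0,-0.04],[0,0,0],-1],[[0,0,0],[0,0,0],-1],[[0,0,0],[0,0,0],-1]]'
```

```text
time: 17.27
tool_pos: [579.8, -216.9, 235.8]
tcp_rot: [3.14, -0.001, -3.141]
contact_force: [-0.0, -0.3, -3.7]
grip_width: 16.0
finger_force: 30.0
time: 18.1
tool_pos: [579.3, -216.7, 225.1]
tcp_rot: [3.139, -0.003, -3.141]
contact_force: [0.7, 0.0, -4.2]
grip_width: 15.7
finger_force: 30.0
```

```bash
python3 -m pendant '[[[0,0,-0.04],[0,0,0],-1],[[0,0,-0.04],[0,0,0],-1],[[0,0,-0.04],[0,0,0],-1],[[0,0,-0.04],[0,0,0],-1],[[0,0,-0.04],[0,0,0],-1],[[0,0,0],[0,0,0],-1],[[0,0,0],[0,0,0],-1],[[0,0,0],[0,0,0],-1],[[0,0,0],[0,0,0],-1],[[0,0,0],[0,0,0],-1]]'
```

```text
time: 18.93
tool_pos: [579.4, -216.7, 219.3]
tcp_rot: [3.139, -0.003, -3.141]
contact_force: [0.3, 0.6, -4.0]
grip_width: 15.6
finger_force: 30.0
```

```bash
python3 -m pendant '[[[0,0,-0.03],[0,0,0],-1],[[0,0,-0.03],[0,0,0],-1],[[0,0,0],[0,0,0],-1],[[0,0,0],[0,0,0],-1],[[0,0,0],[0,0,0],-1],[[0,0,0],[0,0,0],-1],[[0,0,0],[0,0,0],-1],[[0,0,0],[0,0,0],-1],[[0,0,0],[0,0,0],-1],[[0,0,0],[0,0,0],-1]]'
```

```text
time: 19.77
tool_pos: [579.4, -216.7, 217.4]
tcp_rot: [3.139, -0.003, -3.141]
contact_force: [0.4, 0.5, -4.2]
grip_width: 15.8
finger_force: 30.0
```

```bash
python3 -m pendant '[[[0,0,-0.03],[0,0,0],-1],[[0,0,-0.03],[0,0,0],-1],[[0,0,-0.03],[0,0,0],-1],[[0,0,0],[0,0,0],-1],[[0,0,0],[0,0,0],-1],[[0,0,0],[0,0,0],-1],[[0,0,0],[0,0,0],-1],[[0,0,0],[0,0,0],-1],[[0,0,0],[0,0,0],-1],[[0,0,0],[0,0,0],-1]]'
```

```text
time: 20.6
tool_pos: [579.5, -216.8, 215.2]
tcp_rot: [3.14, -0.002, -3.141]
contact_force: [-1.5, 1.2, 5.3]
grip_width: 15.6
finger_force: 30.0
```

```bash
python3 -m pendant '[[[0,0,0.02],[0,0,0],-1],[[0,0,0],[0,0,0],-0.5],[[0,0,0],[0,0,0],0],[[0,0,0],[0,0,0],0],[[0,0,0],[0,0,0],0],[[0,0,0],[0,0,0],0],[[0,0,0.2],[0,0,0],0],[[0,0,0.5],[0,0,0],0],[[0,0,0.8],[0,0,0],0],[[0,0,0.8],[0,0,0],0]]'
python3 -m pendant '[[[0,0,0.4],[0,0,0],0],[[-0.3,0.4,0],[0,0,0],0],[[-0.6,0.8,0],[0,0,0],0],[[-0.6,0.8,0],[0,0,0],0],[[-0.6,0.8,0],[0,0,0],0],[[-0.6,0.8,0],[0,0,0],0],[[-0.6,0.8,0],[0,0,0],0],[[-0.6,0.8,0],[0,0,0],0],[[0,0,0],[0,0,0],0],[[0,0,0],[0,0,0],0]]'
python3 - <<'E'
from h import *
t=bot.capture("top");s=bot.capture("scene")
cv2.imwrite("pics/f.png",np.hstack([cv2.resize(s[190:290,170:270],(400,400)),cv2.resize(t[120:220,270:370],(400,400))]))
E
```

```text
time: 21.43
tool_pos: [579.0, -216.5, 284.9]
tcp_rot: [3.139, -0.004, -3.141]
contact_force: [0.7, -1.3, -0.1]
grip_width: 46.0
finger_force: 0.0
time: 22.27
tool_pos: [462.0, -59.9, 297.3]
tcp_rot: [3.14, -0.001, -3.139]
contact_force: [1.2, -0.5, -0.2]
grip_width: 45.7
finger_force: 0.0
```

View pics/f.png

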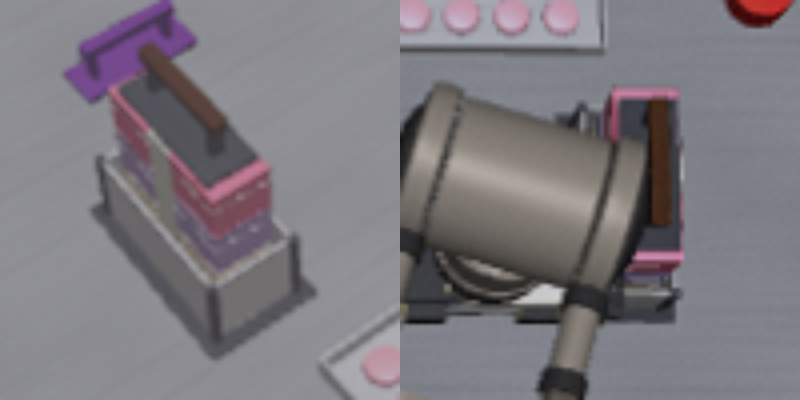

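The press lies lengthwise on the middle of the pink box, which sits square on the pile, and the robot is clear of both.

```bash
python3 -c "
from plant import bot
print(bot.close_job())"
```

```text
the job is handed in; nothing more can be done
None
```

The job is handed in: the pink box lies flat and square on the pile in the lift, the steel press rests lengthwise on its middle, and only those two things were moved, in about 22 s of robot time.

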